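Line the canisters up by height beside the caddy

ROBOT

A 6-joint arm with a two-finger parallel gripper is mounted at the origin on the work surface. World frame = base frame: x ahead of the robot, y to its left, z up, the work surface at z = 0. Lengths are in m, angles in rad, forces in N, time in s.
With the tool pointing down it reaches from about 0.275 to 0.75 m from the base axis. Payload 10.2 kg.
Tool frame: the origin (TCP) lies at the very end of the fingers, on their centre line; the grasp point (between the pads) lies ctrl.grasp_offset behind it (ctrl.grasp_offset is the distance from the TCP to the grasp point, in m); z points along the fingers, y is the line along which they close (so a half turn about z gives the same grasp; the last joint's range is limited). The gripper opens to 85 mm and grips with 20 to 120 N. Pads are 22 mm wide; open, the fingers measure 114 mm over their backs; the gripper's body (76 mm by 85 mm) begins 54 mm behind the grasp point. The pads swing forward as they close: fully open they stand 13 mm farther back than shut.
Start: joints at [1.113, 0.313, 1.498, -0, 1.331, -0.223], TCP at [0.122, 0.511, 0.231] pointing down, gripper open.
Joint ranges: [-2.94, 2.94], [-0.97, 2.17], [0.19, 2.56], [-1.23, 4.37], [0.02, 3.11], [-2.88, 2.88]. Speed limits (rad/s): [2.39, 2.39, 3.01, 3.14, 3.14, 3.14].

INTERFACE

Orientations are given as a unit quaternion [x, y, z, w].
In Python, from station import ctrl, get_image gives the robot as it stands.
- The arm moves only by the tool move_arm, never from a script. Its argument "targets" is a list of rows, each a list of 3 entries, a list of its own where there are three numbers: the shift along the tool's x, y, z each as a share of 10 cm, from -1 to 1, then the turn, a rotation vector about the tool's x, y, z each as a share of 30 degrees, from -1 to 1, then the opening, from -1 (shut) to 1 (fully open). A call has 1 to 20 rows; each row is the pose to reach, as a shift and turn from the pose commanded when the call began, along the tool's axes at that moment; what a row does not reach only later rows make up. A row lasts 1/10 s, in which the tool goes at most 50 mm and 8.59 degrees, less where a joint would pass 70% of its speed; a pose out of reach is approached as far as the arm can. A call with a number of a shift or a turn outside -1 to 1 is refused whole. A call with a gripper value outside its range is refused whole. The fingers move at their own pace and stop on an object; "newtons" is the grip in N (left out, the last holds). Time passes only in rows, so rows that repeat a pose let the fingers close. It gives the time, the measured TCP pose, the force, the opening and the grip force at its end, in the units of the state.
- ctrl.sense(): the state, without advancing time (a new reading comes with each control period).
- get_image(name): name is "side" or "top" or "wrist"; returns a dict with "img" (384x512x3 uint8, red, green, blue), "K" (3x3 intrinsics, pixels), "dist_coeffs" ([k1, k2, p1, p2, k3] as OpenCV has them; the pictures are not rectified), "cam_to_world" (4x4, takes a point from camera to world coordinates); the wrist camera has in their place "T_tool_cam" (4x4, takes a point from camera to tool coordinates, whose origin is the TCP and whose axes are the flange's). Camera axes: x right, y up, looking along -z (the intrinsics and any distortion apply to the point x, -y, -z); pixel columns grow to the right and rows downward; lengths in m; the calibration is good to about 2 mm. A picture is of the moment at which its call begins: read the wrist's pose just before it. There is no depth.
- ctrl.finish_job(): hands the job in; it is judged then, once.
The state is a dict: "t": time; "qpos": joint angles; "dq": joint speeds; "joint_torque": joint torques, N m; "eef_pos": TCP position; "orientation": TCP orientation; "ft_force": force on the tool from outside, world axes, zero at the start; "wrist_torque": the same for the moment, N m; "grip_width": finger opening in m; "grasp_force": force on a finger pad.
Only numpy, scipy, OpenCV 4.12 (cv2) and the standard library are available. Lean on these libraries where they do the work, as an engineer would, in place of code of your own. Each camera call takes 0.05 s, during which the arm holds its last target. There are 200 camera calls.

TASK

Line the four clear canisters up by height on the wooden board, each standing upright in the middle of its own round mat: the tallest on the mat nearest the black caddy, then the next tallest, down to the shortest at the colander's end. Do not knock any canister over, and leave the little pinch bowl where it is.

Things in the scene. Friction and masses are not known exactly. Their poses are not given: they have to be found in the camera images.
- canister_blue_cap: loose closed slim canister of clear acrylic with a ribbed blue twist cap, round, 135 mm tall in all; cap 52 mm across and 22 mm high at the top, body below it 49 mm across; 50 to 180 g; origin at the centre of its underside, z up its axis. It starts upright on the benchtop (z = 0) between robot and board
- canister_wood_cap: loose closed slim canister of clear acrylic with a ribbed light wood twist cap, round, 110 mm tall in all; cap 52 mm across and 22 mm high at the top, body below it 49 mm across; 50 to 180 g; origin at the centre of its underside, z up its axis. It starts upright on the benchtop (z = 0) between robot and board
- canister_orange_cap: loose closed slim canister of clear acrylic with a ribbed orange twist cap, round, 85 mm tall in all; cap 52 mm across and 22 mm high at the top, body below it 49 mm across; 50 to 180 g; origin at the centre of its underside, z up its axis. It starts upright on the benchtop (z = 0) between robot and board
- canister_black_cap: loose closed slim canister of clear acrylic with a ribbed black twist cap, round, 60 mm tall in all; cap 52 mm across and 22 mm high at the top, body below it 49 mm across; 50 to 180 g; origin at the centre of its underside, z up its axis. It starts upright on the benchtop (z = 0) between robot and board
- mat_blue: fixed flat round blue mat, 76 mm across, 4 mm thick, on a wooden board (110 by 460 by 15 mm); origin at the centre of its underside, 15 mm above the benchtop; its upper face is 19 mm above the benchtop. The four mats form one straight row, 110 mm apart centre to centre; which colour is where in the row changes and means nothing for the order
- mat_yellow: fixed flat round yellow mat, 76 mm across, 4 mm thick, on a wooden board (110 by 460 by 15 mm); origin at the centre of its underside, 15 mm above the benchtop; its upper face is 19 mm above the benchtop. The four mats form one straight row, 110 mm apart centre to centre; which colour is where in the row changes and means nothing for the order
- mat_red: fixed flat round red mat, 76 mm across, 4 mm thick, on a wooden board (110 by 460 by 15 mm); origin at the centre of its underside, 15 mm above the benchtop; its upper face is 19 mm above the benchtop. The four mats form one straight row, 110 mm apart centre to centre; which colour is where in the row changes and means nothing for the order
- mat_white: fixed flat round white mat, 76 mm across, 4 mm thick, on a wooden board (110 by 460 by 15 mm); origin at the centre of its underside, 15 mm above the benchtop; its upper face is 19 mm above the benchtop. The four mats form one straight row, 110 mm apart centre to centre; which colour is where in the row changes and means nothing for the order
- caddy: fixed matte black steel caddy with lid, 140 by 150 mm, 160 mm high, a foot lever 35 mm out from its front; origin on the benchtop under the lever's front edge, the caddy's centre 105 mm along +x from there. The origin lies beyond one end of the row of mats, 195 to 240 mm from the nearest mat's centre; a fixed green colander (215 mm wide, 90 mm high) stands at the other end. They may swap
- pinch_bowl: loose small white ceramic pinch bowl, 68 mm across, 35 mm high; origin at the centre of its underside. It stands among the canisters, and is to stay there
Things that resemble listed ones, but are neither listed nor needed, are in the scene too. Leave any pink or red look-alike of the canister_black_cap alone. What is shaped like the canister_wood_cap but red is not meant.

How it is judged:
At the end, for the whole second after the job is handed in: Counted from the caddy, the four mats carry the 135, 110, 85 and 60 mm canisters in that order, each upright (within 0.1 rad), its centre within 13 mm of its mat's centre, standing on the mat, at rest; the pinch bowl is within 20 mm of where it started ((horizontal distance between canister_blue_cap and mat_blue below 0.013 m or horizontal distance between canister_blue_cap and mat_yellow below 0.013 m or horizontal distance between canister_blue_cap and mat_red below 0.013 m or horizontal distance between canister_blue_cap and mat_white below 0.013 m) and horizontal distance between canister_blue_cap and caddy between 0.165 and 0.272 m and height (world z) of canister_blue_cap between 0.013 and 0.025 m and angle between each of canister_blue_cap, canister_wood_cap, canister_orange_cap, canister_black_cap's own z axis and vertical below 0.1 rad and linear speed of each of canister_blue_cap, canister_wood_cap, canister_orange_cap, canister_black_cap below 0.02 m/s and angular speed of each of canister_blue_cap, canister_wood_cap, canister_orange_cap, canister_black_cap below 0.2 rad/s and (horizontal distance between canister_wood_cap and mat_blue below 0.013 m or horizontal distance between canister_wood_cap and mat_yellow below 0.013 m or horizontal distance between canister_wood_cap and mat_red below 0.013 m or horizontal distance between canister_wood_cap and mat_white below 0.013 m) and horizontal distance between canister_wood_cap and caddy between 0.272 and 0.38 m and height (world z) of canister_wood_cap between 0.013 and 0.025 m and (horizontal distance between canister_orange_cap and mat_blue below 0.013 m or horizontal distance between canister_orange_cap and mat_yellow below 0.013 m or horizontal distance between canister_orange_cap and mat_red below 0.013 m or horizontal distance between canister_orange_cap and mat_white below 0.013 m) and horizontal distance between canister_orange_cap and caddy between 0.38 and 0.489 m and height (world z) of canister_orange_cap between 0.013 and 0.025 m and (horizontal distance between canister_black_cap and mat_blue below 0.013 m or horizontal distance between canister_black_cap and mat_yellow below 0.013 m or horizontal distance between canister_black_cap and mat_red below 0.013 m or horizontal distance between canister_black_cap and mat_white below 0.013 m) and horizontal distance between canister_black_cap and caddy between 0.489 and 0.6 m and height (world z) of canister_black_cap between 0.013 and 0.025 m and distance of pinch_bowl from where it was at the start of the episode below 0.02 m); the robot touches nothing.
It fails at once if a canister is knocked over (tilted more than 0.8 rad) (angle between any of canister_blue_cap, canister_wood_cap, canister_orange_cap, canister_black_cap's own z axis and vertical above 0.8 rad).
It fails at once if the pinch bowl is moved by more than 20 mm (distance of pinch_bowl from where it was at the start of the episode above 0.02 m).
It also fails if it takes over 88 s, if anything falls off the work surface, if the arm or the gripper's body presses on something with over 40 N, if the wrist force passes 120 N, or if a joint passes its speed limit or range.

## Working session

There is one attempt and no reset: what is moved stays moved. The work goes in short steps, Python scripts to look and compute and a tool call to move; the robot and the scene stay as the last step left them, time stands still between calls to the robot, and variables do not carry over. Pictures are saved under pics/ and viewed, at most 14 in all, crops included, and the job is handed in when it is done.

Besides the shell and the picture viewer there is one more tool, called after "Emit:" as a command line: name --argument value ..., lists and objects as JSON in quotes. move_arm: Moves the arm, as the interface text tells. Its arguments: {"type":"object","properties":{"targets":{"type":"array"},"newtons":{"type":"number"}},"required":["targets"]}

```bash
mkdir -p pics; cat > h.py <<'E'
import numpy as np, cv2
from station import ctrl, get_image
def snap(n, f):
    d=get_image(n); cv2.imwrite('pics/'+f+'.png', d['img'][:,:,::-1]); np.save('pics/'+f+'.npy', d, allow_pickle=True); return d
def load(f): return np.load('pics/'+f+'.npy',allow_pickle=True).item()
def ray(d,u,v,T=None):
    T=d['cam_to_world'] if T is None else T
    p=cv2.undistortPoints(np.array([[[u,v]]],float),np.array(d['K'],float),np.array(d['dist_coeffs'],float))[0,0]
    T=np.array(T); r=T[:3,:3]@np.array([p[0],-p[1],-1.]); return T[:3,3],r/np.linalg.norm(r)
def plane(d,u,v,z,T=None):
    o,r=ray(d,u,v,T); return o+r*(z-o[2])/r[2]
def proj(d,P,T=None):
    T=np.array(d['cam_to_world'] if T is None else T); c=(np.array(P)-T[:3,3])@T[:3,:3]
    return cv2.projectPoints(np.array([[c[0],-c[1],-c[2]]]),np.zeros(3),np.zeros(3),np.array(d['K'],float),np.array(d['dist_coeffs'],float))[0][0,0]
def tri(rays):
    A=sum(np.eye(3)-np.outer(r,r) for o,r in rays); b=sum((np.eye(3)-np.outer(r,r))@o for o,r in rays)
    return np.linalg.solve(A,b)
E
python3 - <<'E'
from h import *
for n in('top','side'):
    d=snap(n,n+'0'); print(n,d['cam_to_world'],d['K'],d['dist_coeffs'])
d=snap('wrist','wrist0');print(d['T_tool_cam'])
s=ctrl.sense();print(s,ctrl.grasp_offset)
E
```

```text
top [[-4.55933471e-04  9.89152951e-01 -1.46888504e-01  2.96139643e-01]
 [-9.99744405e-01  2.86931575e-03  2.24252341e-02  2.65197832e-02]
 [ 2.26034560e-02  1.46861184e-01  9.88898820e-01  1.36249944e+00]
 [ 0.00000000e+00  0.00000000e+00  0.00000000e+00  1.00000000e+00]] [[415.68321547   0.         255.07273128]
 [  0.         415.68321547 187.44081305]
 [  0.           0.           1.        ]] [-0.13545105  0.          0.          0.          0.        ]
side [[ 0.92050354  0.28400978 -0.26834992  0.22281053]
 [-0.39025079  0.70240425 -0.59525843 -0.59060251]
 [ 0.01943091  0.65266126  0.75740064  0.83035313]
 [ 0.          0.          0.          1.        ]] [[399.22987765   0.         254.99106338]
 [  0.         399.22987765 191.62733576]
 [  0.           0.           1.        ]] [0.02086149 0.         0.         0.         0.        ]
[[-6.88514252e-04  9.64654771e-01  2.63516032e-01  6.59373979e-02]
 [ 9.99999591e-01  5.09764180e-04  7.46700384e-04  1.01639391e-03]
 [ 5.85977054e-04  2.63516438e-01 -9.64654728e-01 -1.42617658e-01]
 [ 0.00000000e+00  0.00000000e+00  0.00000000e+00  1.00000000e+00]]
{'t': 0.15, 'qpos': array([ 1.11260963e+00,  3.13329114e-01,  1.49826673e+00, -3.04125351e-05,
        1.33098109e+00, -2.23374419e-01]), 'dq': array([-3.40765792e-04, -1.85173323e-03, -4.27620210e-03, -7.34927625e-05,
        1.53121985e-04, -8.81076615e-04]), 'joint_torque': array([ 8.39486074e-04, -4.12368250e+01, -2.59801394e+01, -2.14337460e-04,
        3.15076264e-03, -5.28314638e-05]), 'eef_pos': array([0.12206549, 0.510414  , 0.23086106]), 'orientation': array([ 1.17132990e-01,  9.93116116e-01, -4.68770736e-04, -1.50562840e-04]), 'ft_force': array([-0.14894727, -0.0303043 ,  0.07065819]), 'wrist_torque': array([-0.03544643, -0.01355947, -0.03367966]), 'grasp_force': 0.0, 'grip_width': 0.08521139094388255} 0.0187
```

View pics/top0.png

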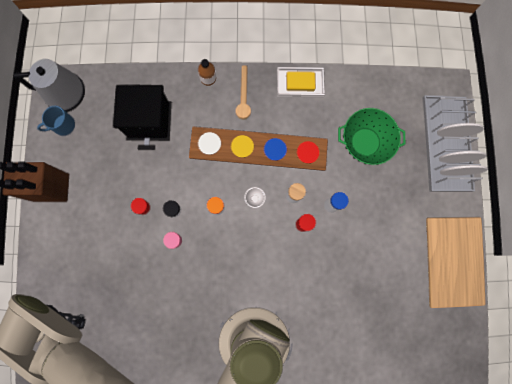

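View pics/side0.png

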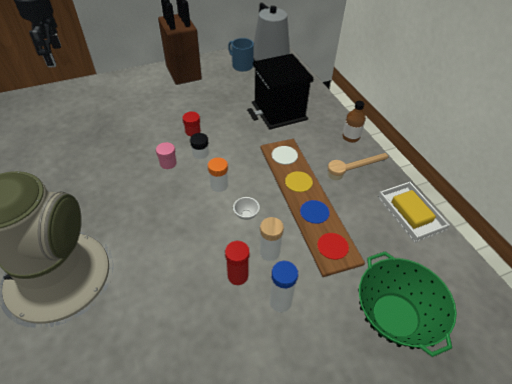

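The top view shows the mats from the caddy outward: white (209,143), yellow (242,146), blue (275,149) and red (308,152). The caps are blue (340,201), wood (297,191), orange (215,205) and black (171,208), with the bowl at (255,197). The red (139,206), (306,222) and pink (172,240) look-alikes stay put. In the side view the same caps are blue (284,273), wood (271,228), orange (218,167) and black (199,141).

```bash
cat > m.py <<'E'
from h import *
t,s=load('top0'),load('side0')
def blob(d,u,v,lo,hi,r=22):
    h=cv2.cvtColor(d['img'],cv2.COLOR_RGB2HSV); m=cv2.inRange(h,np.array(lo),np.array(hi))
    k=np.zeros_like(m); cv2.circle(k,(u,v),r,255,-1); m&=k
    n,l,st,c=cv2.connectedComponentsWithStats(m); i=1+np.argmin([np.hypot(*(c[j]-(u,v)))-st[j,4]*.05 for j in range(1,n)])
    return c[i],st[i]
B=([100,120,50],[125,255,255])
O=dict(blue=((340,201),(284,273),*B),wood=((297,191),(271,228),[8,60,130],[22,160,255]),orange=((215,205),(218,167),[5,170,130],[18,255,255]),black=((171,208),(199,141),[0,0,0],[180,255,50]),
 mw=((209,143),(285,155),[0,0,190],[180,40,255]),my=((242,146),(299,181),[20,130,100],[32,255,255]),mb=((275,149),(315,211),*B),mr=((308,152),(333,246),[0,150,80],[4,255,255]))
R={}
for k,(a,b,lo,hi) in O.items():
    (ca,sa),(cb,sb)=blob(t,*a,lo,hi),blob(s,*b,lo,hi)
    ra,rb=ray(t,*ca),ray(s,*cb); P=tri([ra,rb])
    gap=abs((ra[0]-rb[0])@np.cross(ra[1],rb[1]))/np.linalg.norm(np.cross(ra[1],rb[1]))
    R[k]=P; print(k,ca.round(1),sa[2:],cb.round(1),sb[2:],'tri',P.round(4),'gap',gap.round(4))
print({k:plane(t,*O[k][0],.019)[:2].round(3) for k in O if k[0]=='m' })
for n,p in dict(bowl=(255,197),redL=(139,206),redS=(306,222),pink=(172,240)).items(): print(n,plane(t,*p,.05).round(3))
E
python3 m.py
```

```text
blue [339.1 200.3] [ 17  17 233] [284.3 274. ] [ 26  27 566] tri [ 0.442  -0.2562  0.1247] gap 0.0011
wood [296.6 191.3] [ 18  18 244] [271.5 226.1] [ 24  19 355] tri [ 0.4722 -0.1294  0.1077] gap 0.0025
orange [214.8 205. ] [ 17  17 212] [217.2 164.6] [ 19  15 216] tri [0.4321 0.1219 0.0808] gap 0.0016
black [171.2 208.2] [ 16  16 195] [198.8 140.8] [ 18  17 240] tri [0.4243 0.2631 0.0487] gap 0.0009
mw [209.  142.9] [ 23  22 386] [284.3 154.5] [ 25  18 341] tri [0.6461 0.149  0.0168] gap 0.0015
my [242.  145.7] [ 23  22 402] [298.4 181.2] [ 28  21 462] tri [0.6368 0.0394 0.0162] gap 0.0009
mb [274.9 148.8] [ 22  22 373] [314.4 211.4] [ 28  23 510] tri [ 0.6271 -0.0703  0.0157] gap 0.0012
mr [307.6 151.8] [ 22  22 387] [332.6 245.7] [ 31  26 634] tri [ 0.6175 -0.1798  0.016 ] gap 0.001
{'mw': array([0.645, 0.149]), 'my': array([0.635, 0.039]), 'mb': array([ 0.625, -0.07 ]), 'mr': array([ 0.616, -0.18 ])}
bowl [ 0.46  -0.003  0.05 ]
redL [0.43  0.367 0.05 ]
redS [ 0.381 -0.165  0.05 ]
pink [0.323 0.258 0.05 ]
```

Emit:
move_arm --targets '[[[-0.5, -0.25, 0], [0, 0, -0.25], 1], [[-1, -0.5, 0], [0, 0, -0.448], 1], [[-1, -0.5, 0], [0, 0, -0.448], 1], [[-1, -0.5, 0], [0, 0, -0.448], 1]]' --newtons 40

```text
t: 0.55
eef_pos: [0.2089, 0.4379, 0.2313]
orientation: [0.002, 1.0, -0.0, -0.0]
ft_force: [-0.3, 0.8, -0.0]
grip_width: 0.0855
grasp_force: 0.0
```

Emit:
move_arm --targets '[[[-0.4, -0.35, 0], [0, 0, 0], 1], [[-0.8, -0.7, 0], [0, 0, 0], 1], [[-1, -0.9, 0], [0, 0, 0], 1]]'

```text
t: 0.85
eef_pos: [0.3086, 0.3481, 0.2312]
orientation: [0.0, 1.0, 0.0, 0.0]
ft_force: [0.5, 1.4, -0.4]
grip_width: 0.0854
grasp_force: 0.0
```

Emit:
move_arm --targets '[[[-0.4, -0.35, 0], [0, 0, 0], 1], [[-0.8, -0.7, 0], [0, 0, 0], 1], [[-1, -0.86, 0.3], [0, 0, 0], 1], [[-1, -0.86, 0.3], [0, 0, 0], 1], [[-1, -0.86, 0.3], [0, 0, 0], 1]]'

```text
t: 1.35
eef_pos: [0.4073, 0.2634, 0.201]
orientation: [0.001, 1.0, 0.0, -0.001]
ft_force: [-0.4, 1.0, 0.7]
grip_width: 0.0856
grasp_force: 0.0
```

```bash
python3 - <<'E'
from h import *
from scipy.spatial.transform import Rotation as Q
s=ctrl.sense(); d=snap('wrist','w1')
W=np.eye(4);W[:3,:3]=Q.from_quat(s['orientation']).as_matrix();W[:3,3]=s['eef_pos'];W=W@np.array(d['T_tool_cam'])
print(s['eef_pos'],s['orientation'],proj(d,[.4235,.2615,.060],W))
E
```

```text
[0.40729926 0.26344117 0.20098651] [ 5.10136964e-04  9.99999616e-01  3.21900048e-05 -7.11677338e-04] [252.24703049 199.36615481]
```

View pics/w1.png

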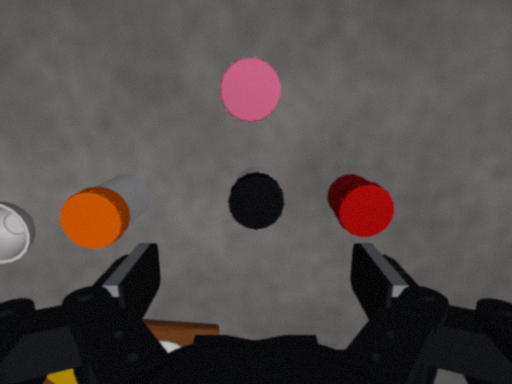

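The wrist view shows the black cap at (256,201), pink at (250,89), red at (366,210) and orange at (95,217). The black cap is within 4 mm of the prediction, so I descend.

Emit:
move_arm --targets '[[[-0.18, 0.01, 0], [0, 0, 0], 1], [[-0.18, 0.01, 0.3], [0, 0, 0], 1], [[-0.18, 0.01, 0.6], [0, 0, 0], 1], [[-0.18, 0.01, 0.9], [0, 0, 0], 1], [[-0.18, 0.01, 0.9], [0, 0, 0], 1]]'

```text
t: 1.9
eef_pos: [0.4234, 0.2645, 0.1092]
orientation: [-0.001, 1.0, -0.001, -0.002]
ft_force: [-0.2, -0.4, 0.7]
grip_width: 0.0851
grasp_force: 0.0
```

Emit:
move_arm --targets '[[[0, 0, 0.3], [0, 0, 0], 1], [[0, 0, 0.6], [0, 0, 0], 1], [[0, 0, 0.85], [0, 0, 0], 1], [[0, 0, 0.85], [0, 0, 0], 1], [[0, 0, 0.85], [0, 0, 0], 0], [[0, 0, 0.85], [0, 0, 0], -0.5], [[0, 0, 0.85], [0, 0, 0], -1], [[0, 0, 0.85], [0, 0, 0], -1], [[0, 0, 0.85], [0, 0, 0], -1], [[0, 0, 0.85], [0, 0, 0], -1], [[0, 0, 0.85], [0, 0, 0], -1]]' --newtons 30

```text
t: 3.0
eef_pos: [0.4267, 0.2643, 0.0284]
orientation: [0.0, 1.0, 0.001, 0.002]
ft_force: [-2.7, 0.8, 8.4]
grip_width: 0.0516
grasp_force: 29.9
```

Emit:
move_arm --targets '[[[0, 0, -0.2], [0, 0, 0], -1], [[0, 0, -0.4], [0, 0, 0], -1], [[0, 0, -0.7], [0, 0, 0], -1], [[0, 0, -1], [0, 0, 0], -1], [[0, 0, -1], [0, 0, 0], -1]]'

```text
t: 3.5
eef_pos: [0.4277, 0.2645, 0.131]
orientation: [0.0, 1.0, 0.001, 0.004]
ft_force: [0.6, -0.7, -0.3]
grip_width: 0.0508
grasp_force: 31.7
```

Emit:
move_arm --targets '[[[-0.3, -0.2, 0], [0, 0, 0], -1], [[-0.6, -0.5, 0], [0, 0, 0], -1], [[-0.9, -0.8, 0], [0, 0, 0], -1], [[-1, -1, 0], [0, 0, 0], -1]]'

```text
t: 3.9
eef_pos: [0.5277, 0.1616, 0.1264]
orientation: [0.001, 1.0, -0.0, 0.001]
ft_force: [-0.5, 0.2, -0.2]
grip_width: 0.0509
grasp_force: 31.7
```

Emit:
move_arm --targets '[[[-0.1, -0.3, 0], [0, 0, 0], -1], [[-0.2, -0.6, 0], [0, 0, 0], -1], [[-0.25, -1, 0], [0, 0, 0], -1]]'

```text
t: 4.2
eef_pos: [0.5511, 0.063, 0.1264]
orientation: [-0.0, 1.0, 0.0, 0.0]
ft_force: [1.3, 0.4, -0.6]
grip_width: 0.0513
grasp_force: 31.7
```

Emit:
move_arm --targets '[[[0, -0.35, 0], [0, 0, 0], -1], [[0, -0.7, 0], [0, 0, 0], -1], [[0, -1, 0], [0, 0, 0], -1]]'

```text
t: 4.5
eef_pos: [0.5504, -0.0381, 0.1265]
orientation: [0.0, 1.0, -0.0, 0.0]
ft_force: [0.4, -1.0, -0.4]
grip_width: 0.0515
grasp_force: 31.7
```

Emit:
move_arm --targets '[[[0, -0.35, 0], [0, 0, 0], -1], [[0, -0.7, 0], [0, 0, 0], -1], [[-0.2, -1, 0], [0, 0, 0], -1], [[-0.4, -1, 0], [0, 0, 0], -1]]'

```text
t: 4.9
eef_pos: [0.5909, -0.1401, 0.1266]
orientation: [0.002, 1.0, -0.001, 0.0]
ft_force: [0.2, -0.3, 0.1]
grip_width: 0.0512
grasp_force: 31.7
```

Emit:
move_arm --targets '[[[-0.2, -0.25, 0], [0, 0, 0], -1], [[-0.28, -0.44, 0], [0, 0, 0], -1], [[-0.28, -0.44, 0], [0, 0, 0], -1], [[-0.28, -0.44, 0], [0, 0, 0], -1], [[-0.28, -0.44, 0], [0, 0, 0], -1]]'

```text
t: 5.4
eef_pos: [0.6183, -0.1795, 0.1264]
orientation: [-0.0, 1.0, 0.0, -0.0]
ft_force: [0.2, -0.1, -1.1]
grip_width: 0.0513
grasp_force: 31.7
```

```bash
cat > look.py <<'E'
from h import *
import sys
from scipy.spatial.transform import Rotation as Q
def wrist(f):
    s=ctrl.sense(); d=snap('wrist',f)
    W=np.eye(4);W[:3,:3]=Q.from_quat(s['orientation']).as_matrix();W[:3,3]=s['eef_pos'];d['W']=W@np.array(d['T_tool_cam'])
    np.save('pics/'+f+'.npy',d,allow_pickle=True); print(s['t'],s['eef_pos'].round(4),s['orientation'].round(4)); return d
def both(f):
    a=snap('top','t'+f)['img'];b=snap('side','s'+f)['img'];d=wrist('w'+f)
    A=cv2.resize(a[100:260,120:380],(520,320));B=b[100:340,110:400]; B=cv2.resize(B,(280,232))
    c=np.zeros((600,800,3),np.uint8); c[:320,:520]=A; c[:232,520:]=B; c[320:600,:373]=cv2.resize(d['img'],(373,280))
    cv2.imwrite('pics/c'+f+'.png',c[:,:,::-1])
if __name__=='__main__': both(sys.argv[1])
E
python3 look.py 2
```

```text
5.5 [ 0.6184 -0.1795  0.1265] [-3.e-04  1.e+00  1.e-04 -0.e+00]
```

View pics/c2.png

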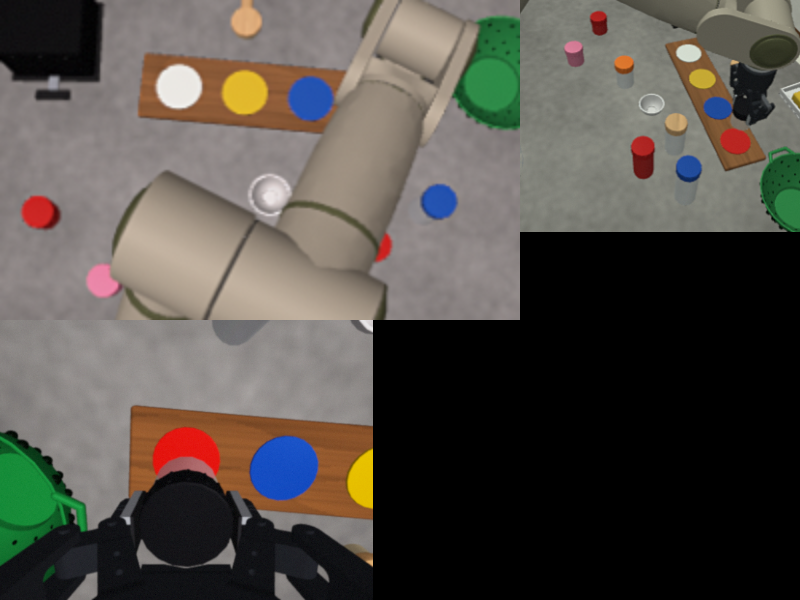

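The composite shows the black canister in the gripper, cap centred near wrist pixel (255,281), and the red mat partly visible at (255,185). I check their offset before lowering.

```bash
cat > mat.py <<'E'
from h import *
import sys
from scipy.optimize import least_squares
C=dict(red=([0,170,100],[4,255,255]),white=([0,0,175],[180,45,255]),yellow=([20,150,100],[32,255,255]),blue=([105,150,70],[125,255,255]))
def circ(d,lo,hi,z,R,box=None,T=None):
    T=d.get('W') if T is None else T
    m=cv2.inRange(cv2.cvtColor(d['img'],cv2.COLOR_RGB2HSV),np.array(lo),np.array(hi))
    if box: k=np.zeros_like(m);k[box[1]:box[3],box[0]:box[2]]=255;m&=k
    c=max(cv2.findContours(m,cv2.RETR_EXTERNAL,cv2.CHAIN_APPROX_NONE)[0],key=cv2.contourArea)[:,0]
    c=c[(c.min(1)>2)&(c[:,0]<509)&(c[:,1]<381)]
    P=np.array([plane(d,*p,z,T)[:2] for p in c])
    c0=P.mean(0); r=least_squares(lambda q:np.hypot(*(P-q).T)-R,c0,loss='soft_l1',f_scale=.0007); return r.x.round(4),np.median(abs(r.fun)).round(4),len(P)
if __name__=='__main__':
    d=load('w2')
    print('mat',circ(d,*C['red'],.019,.038))
    print('matblue',circ(d,*C['blue'],.019,.038))
    print('cap',circ(d,[0,0,0],[180,255,60],.1595,.026,(185,220,325,335)), plane(d,255,281,.1595,d['W']))
E
python3 mat.py
```

```text
mat (array([ 0.621 , -0.1786]), np.float64(0.0009), 261)
matblue (array([ 0.6295, -0.0697]), np.float64(0.0011), 253)
cap (array([ 0.6162, -0.1789]), np.float64(0.0013), 544) [ 0.6171396  -0.17876009  0.1595    ]
```

Emit:
move_arm --targets '[[[-0.02, 0, 0.2], [0, 0, 0], -1], [[-0.02, 0, 0.45], [0, 0, 0], -1], [[-0.02, 0, 0.65], [0, 0, 0], -1], [[-0.02, 0, 0.74], [0, 0, 0], -1], [[-0.02, 0, 0.77], [0, 0, 0], -1], [[-0.02, 0, 0.79], [0, 0, 0], -1], [[-0.02, 0, 0.79], [0, 0, 0], -1], [[-0.02, 0, 0.79], [0, 0, 0], -1]]'

```text
t: 6.35
eef_pos: [0.621, -0.1805, 0.0482]
orientation: [0.0, 1.0, -0.0, 0.001]
ft_force: [0.6, -0.4, -0.7]
grip_width: 0.0509
grasp_force: 31.7
```

Emit:
move_arm --targets '[[[0, 0, 0], [0, 0, 0], 0.3], [[0, 0, 0], [0, 0, 0], 0.6], [[0, 0, 0], [0, 0, 0], 1], [[0, 0, 0], [0, 0, 0], 1], [[0, 0, 0], [0, 0, 0], 1], [[0, 0, 0], [0, 0, 0], 1]]'

```text
t: 6.95
eef_pos: [0.6206, -0.1804, 0.0473]
orientation: [0.0, 1.0, -0.0, -0.0]
ft_force: [1.3, 0.1, -0.9]
grip_width: 0.0855
grasp_force: 0.0
```

Emit:
move_arm --targets '[[[0, 0, -0.3], [0, 0, 0], 1], [[0, 0, -0.6], [0, 0, 0], 1], [[0, 0, -0.85], [0, 0, 0], 1]]'

```text
t: 7.25
eef_pos: [0.6208, -0.1805, 0.134]
orientation: [0.0, 1.0, -0.0, 0.0]
ft_force: [-0.3, -0.1, -0.4]
grip_width: 0.0855
grasp_force: 0.0
```

Emit:
move_arm --targets '[[[0, 0, -0.4], [0, 0, 0], 1], [[0.3, -0.1, -0.75], [0, 0, 0], 1], [[0.6, -0.25, -0.75], [0, 0, 0], 1], [[0.9, -0.37, -0.75], [0, 0, 0], 1]]'

```text
t: 7.65
eef_pos: [0.5298, -0.2179, 0.2083]
orientation: [-0.0, 1.0, -0.001, 0.001]
ft_force: [0.0, 1.0, 0.3]
grip_width: 0.0853
grasp_force: 0.0
```

Emit:
move_arm --targets '[[[0.3, -0.1, 0], [0, 0, 0], 1], [[0.6, -0.25, 0], [0, 0, 0], 1], [[0.9, -0.38, 0], [0, 0, 0], 1], [[0.9, -0.38, 0], [0, 0, 0], 1], [[0.9, -0.38, 0], [0, 0, 0], 1], [[0.9, -0.38, 0], [0, 0, 0], 1]]'

```text
t: 8.25
eef_pos: [0.4413, -0.2551, 0.2074]
orientation: [-0.0, 1.0, -0.0, 0.0]
ft_force: [0.1, -1.0, -0.1]
grip_width: 0.0855
grasp_force: 0.0
```

```bash
python3 look.py 3; python3 - <<'E'
from mat import *
d=load('w3'); print(circ(d,*C['blue'],.135,.026,(150,60,360,330)))
E
```

```text
8.35 [ 0.4413 -0.2549  0.2072] [-4.e-04  1.e+00  1.e-04 -0.e+00]
(array([ 0.443 , -0.2546]), np.float64(0.0006), 212)
```

View pics/c3.png

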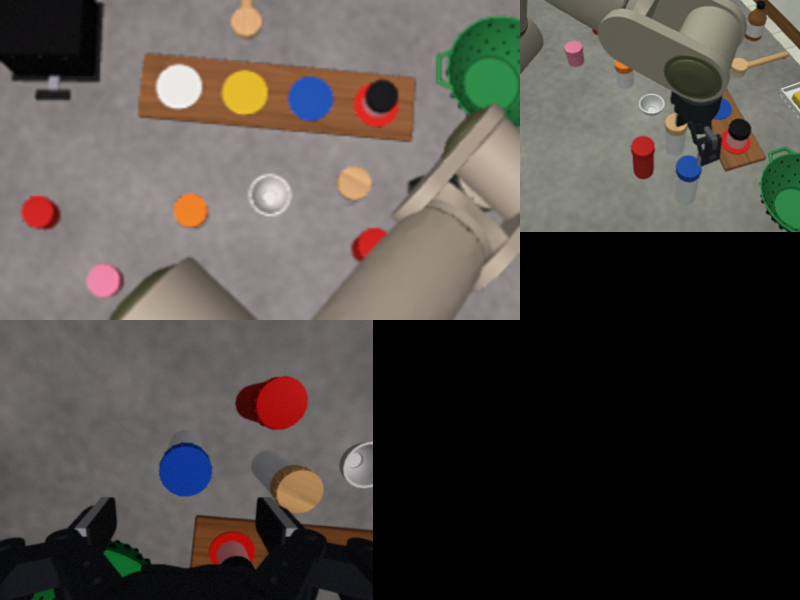

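Blue cap at (185,469) in the composite is right under the gripper. The black canister stands on the red mat, near (381,97).

Emit:
move_arm --targets '[[[-0.015, 0, 0.3], [0, 0, 0], 1], [[-0.015, 0, 0.6], [0, 0, 0], 1], [[-0.015, 0, 0.85], [0, 0, 0], 1]]'

```text
t: 8.7
eef_pos: [0.4423, -0.2548, 0.1208]
orientation: [-0.0, 1.0, 0.0, -0.0]
ft_force: [-0.7, -1.4, 0.0]
grip_width: 0.0856
grasp_force: 0.0
```

Emit:
move_arm --targets '[[[0, 0, 0.1], [0, 0, 0], 1], [[0, 0, 0.2], [0, 0, 0], 1], [[0, 0, 0.2], [0, 0, 0], 1], [[0, 0, 0.2], [0, 0, 0], 0], [[0, 0, 0.2], [0, 0, 0], -0.5], [[0, 0, 0.2], [0, 0, 0], -1], [[0, 0, 0.2], [0, 0, 0], -1], [[0, 0, 0.2], [0, 0, 0], -1], [[0, 0, 0.2], [0, 0, 0], -1], [[0, 0, 0.2], [0, 0, 0], -1]]'

```text
t: 9.7
eef_pos: [0.4426, -0.2557, 0.1033]
orientation: [0.0, 1.0, -0.001, 0.001]
ft_force: [-0.3, 0.4, 6.7]
grip_width: 0.0513
grasp_force: 31.2
```

```bash
python3 - <<'E'
from mat import *
d=load('t3'); T=d['cam_to_world']
print('blackcap',circ(d,[0,0,0],[180,255,60],.078,.026,(300,138,322,160),T))
d=load('t3'); 
m=cv2.inRange(cv2.cvtColor(d['img'],cv2.COLOR_RGB2HSV),np.array([0,0,0]),np.array([180,255,60]))[138:160,298:322]
M=cv2.moments(m,True); print(plane(d,298+M['m10']/M['m00'],138+M['m01']/M['m00'],.078))
E
```

```text
blackcap (array([ 0.6156, -0.1795]), np.float64(0.0018), 42)
[ 0.61550553 -0.17949899  0.078     ]
```

Emit:
move_arm --targets '[[[0, 0, -0.2], [0, 0, 0], -1], [[0, 0, -0.4], [0, 0, 0], -1], [[0, 0, -0.7], [0, 0, 0], -1], [[0, 0, -1], [0, 0, 0], -1], [[0, 0, -1], [0, 0, 0], -1]]'

```text
t: 10.2
eef_pos: [0.4432, -0.2563, 0.206]
orientation: [0.0, 1.0, -0.002, 0.003]
ft_force: [0.1, -0.8, -1.9]
grip_width: 0.0509
grasp_force: 32.2
```

Emit:
move_arm --targets '[[[-0.3, 0, 0], [0, 0, 0], -1], [[-0.6, 0.1, 0], [0, 0, 0], -1], [[-0.9, 0.3, 0], [0, 0, 0], -1], [[-1, 0.5, 0], [0, 0, 0], -1]]'

```text
t: 10.6
eef_pos: [0.5436, -0.2044, 0.2007]
orientation: [-0.0, 1.0, 0.001, -0.0]
ft_force: [-0.6, -0.5, -1.6]
grip_width: 0.0511
grasp_force: 32.1
```

Emit:
move_arm --targets '[[[-0.1, 0.3, 0], [0, 0, 0], -1], [[-0.1, 0.6, 0], [0, 0, 0], -1], [[-0.1, 1, 0], [0, 0, 0], -1]]'

```text
t: 10.9
eef_pos: [0.5518, -0.1047, 0.2009]
orientation: [0.001, 1.0, 0.0, -0.001]
ft_force: [0.8, 0.0, -1.7]
grip_width: 0.0511
grasp_force: 32.1
```

Emit:
move_arm --targets '[[[0, 0.35, 0], [0, 0, 0], -1], [[0, 0.7, 0], [0, 0, 0], -1], [[0, 1, 0], [0, 0, 0], -1]]'

```text
t: 11.2
eef_pos: [0.5516, -0.0036, 0.2013]
orientation: [-0.0, 1.0, 0.0, -0.001]
ft_force: [-0.5, -0.4, -2.1]
grip_width: 0.051
grasp_force: 32.1
```

Emit:
move_arm --targets '[[[0, 0.35, 0], [0, 0, 0], -1], [[-0.2, 0.7, 0], [0, 0, 0], -1], [[-0.4, 1, 0], [0, 0, 0], -1]]'

```text
t: 11.5
eef_pos: [0.5921, 0.0964, 0.2015]
orientation: [-0.0, 1.0, 0.0, -0.001]
ft_force: [0.6, -0.8, -0.8]
grip_width: 0.0512
grasp_force: 32.1
```

Emit:
move_arm --targets '[[[-0.3, 0.3, 0], [0, 0, 0], -1], [[-0.54, 0.54, 0], [0, 0, 0], -1], [[-0.54, 0.54, 0], [0, 0, 0], -1], [[-0.54, 0.54, 0], [0, 0, 0], -1], [[-0.54, 0.54, 0], [0, 0, 0], -1], [[-0.54, 0.54, 0], [0, 0, 0], -1]]'

```text
t: 12.1
eef_pos: [0.6459, 0.1478, 0.2025]
orientation: [0.001, 1.0, -0.0, -0.0]
ft_force: [0.7, -0.0, -2.0]
grip_width: 0.0512
grasp_force: 32.1
```

```bash
python3 look.py 4; python3 - <<'E'
from mat import *
d=load('w4'); z=d['W'][2,3]; 
print('matY',circ(d,*C['yellow'],.019,.038))
print('matW',circ(d,*C['white'],.019,.038,(150,80,350,330)))
print('cap',circ(d,*C['blue'],.2345,.026,(150,150,360,384)))
E
```

```text
12.2 [0.646  0.1479 0.2027] [ 6.e-04  1.e+00 -0.e+00  1.e-04]
matY (array([0.6392, 0.0408]), np.float64(0.0005), 206)
matW (array([0.6503, 0.1501]), np.float64(0.0009), 208)
cap (array([0.645 , 0.1488]), np.float64(0.0009), 380)
```

View pics/c4.png

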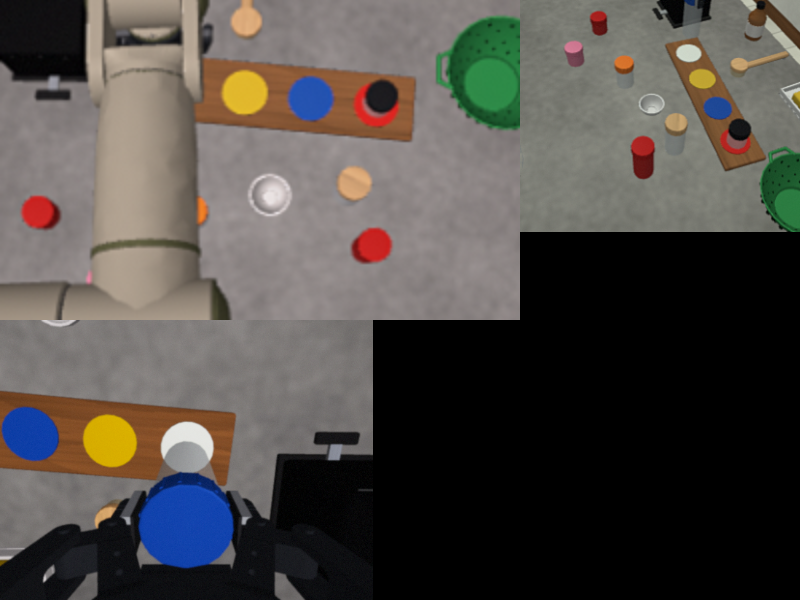

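Blue hangs over the white mat (187,450 in the composite), aligned. Lowering.

Emit:
move_arm --targets '[[[-0.015, 0.01, 0.2], [0, 0, 0], -1], [[-0.015, 0.01, 0.45], [0, 0, 0], -1], [[-0.015, 0.01, 0.65], [0, 0, 0], -1], [[-0.015, 0.01, 0.74], [0, 0, 0], -1], [[-0.015, 0.01, 0.77], [0, 0, 0], -1], [[-0.015, 0.01, 0.8], [0, 0, 0], -1], [[-0.015, 0.01, 0.8], [0, 0, 0], -1], [[-0.015, 0.01, 0.8], [0, 0, 0], -1], [[-0.015, 0.01, 0.8], [0, 0, 0], -1]]'

```text
t: 13.15
eef_pos: [0.648, 0.1496, 0.123]
orientation: [0.0, 1.0, 0.0, 0.001]
ft_force: [-0.1, -0.2, -1.7]
grip_width: 0.0508
grasp_force: 32.1
```

Emit:
move_arm --targets '[[[0, 0, 0], [0, 0, 0], -0.2], [[0, 0, 0], [0, 0, 0], 0.2], [[0, 0, 0], [0, 0, 0], 0.6], [[0, 0, 0], [0, 0, 0], 1], [[0, 0, 0], [0, 0, 0], 1], [[0, 0, 0], [0, 0, 0], 1], [[0, 0, 0], [0, 0, 0], 1]]'

```text
t: 13.85
eef_pos: [0.6477, 0.1496, 0.1224]
orientation: [0.0, 1.0, -0.0, 0.0]
ft_force: [-0.2, -0.6, -0.4]
grip_width: 0.0858
grasp_force: 0.0
```

Emit:
move_arm --targets '[[[0, 0, -0.3], [0, 0, 0], 1], [[0, 0, -0.6], [0, 0, 0], 1], [[0, 0, -0.85], [0, 0, 0], 1], [[0.3, 0, -0.85], [0, 0, 0], 1], [[0.6, 0, -0.85], [0, 0, 0], 1], [[1, 0, -0.85], [0, 0, 0], 1]]'

```text
t: 14.45
eef_pos: [0.5469, 0.1495, 0.2071]
orientation: [0.0, 1.0, 0.0, 0.0]
ft_force: [1.4, -0.1, 0.0]
grip_width: 0.0852
grasp_force: 0.0
```

Emit:
move_arm --targets '[[[0.3, -0.1, 0], [0, 0, 0], 1], [[0.6, -0.2, 0.2], [0, 0, 0], 1], [[1, -0.27, 0.4], [0, 0, 0], 1], [[1, -0.27, 0.4], [0, 0, 0], 1], [[1, -0.27, 0.4], [0, 0, 0], 1], [[1, -0.27, 0.4], [0, 0, 0], 1]]'

```text
t: 15.05
eef_pos: [0.4493, 0.1227, 0.1684]
orientation: [0.0, 1.0, 0.0, 0.001]
ft_force: [0.3, 0.4, -0.2]
grip_width: 0.0854
grasp_force: 0.0
```

```bash
python3 look.py 5; python3 - <<'E'
from mat import *
d=load('w5'); print(circ(d,[5,170,130],[18,255,255],.085,.026,(150,60,400,330)))
d=load('t5'); print(circ(d,*C['blue'],.154,.026,(190,125,230,165),d['cam_to_world']))
E
```

```text
15.15 [0.4491 0.1227 0.168 ] [ 1.e-04  1.e+00 -0.e+00  1.e-03]
(array([0.4349, 0.1233]), np.float64(0.0008), 205)
(array([0.6431, 0.1497]), np.float64(0.0018), 45)
```

View pics/c5.png

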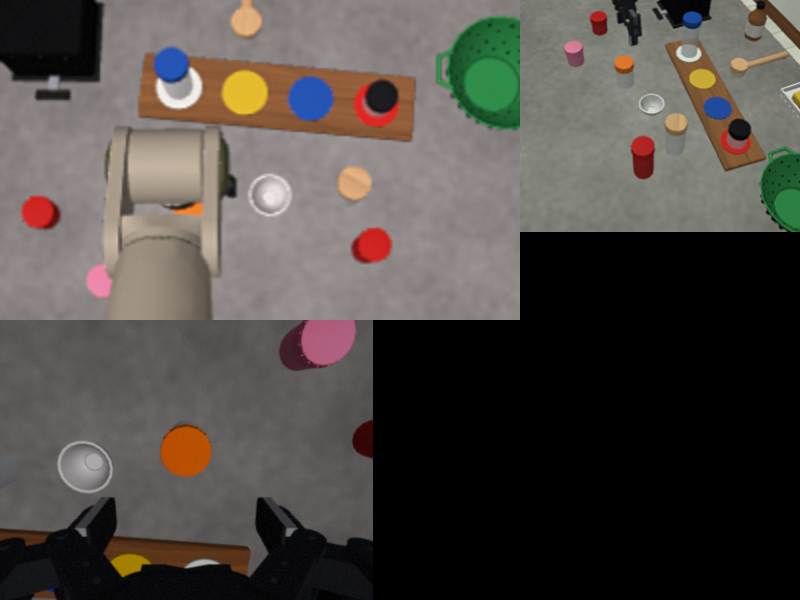

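Blue stands on the white mat (172,65). The orange cap is at (186,451) in the composite, measured at (0.435, 0.123).

Emit:
move_arm --targets '[[[0.145, 0, 0.1], [0, 0, 0], 1], [[0.145, 0, 0.3], [0, 0, 0], 1], [[0.145, 0, 0.6], [0, 0, 0], 1], [[0.145, 0, 0.9], [0, 0, 0], 1]]'

```text
t: 15.6
eef_pos: [0.4342, 0.1227, 0.0768]
orientation: [0.0, 1.0, 0.0, 0.001]
ft_force: [0.7, 1.1, -0.9]
grip_width: 0.0852
grasp_force: 0.0
```

Emit:
move_arm --targets '[[[0, 0, 0.15], [0, 0, 0], 1], [[0, 0, 0.27], [0, 0, 0], 1], [[0, 0, 0.27], [0, 0, 0], 1], [[0, 0, 0.27], [0, 0, 0], 0], [[0, 0, 0.27], [0, 0, 0], -0.5], [[0, 0, 0.27], [0, 0, 0], -1], [[0, 0, 0.27], [0, 0, 0], -1], [[0, 0, 0.27], [0, 0, 0], -1], [[0, 0, 0.27], [0, 0, 0], -1], [[0, 0, 0.27], [0, 0, 0], -1]]'

```text
t: 16.6
eef_pos: [0.4339, 0.1227, 0.0512]
orientation: [0.0, 1.0, 0.0, 0.001]
ft_force: [-1.0, -0.5, 6.1]
grip_width: 0.051
grasp_force: 31.0
```

Emit:
move_arm --targets '[[[0, 0, -0.2], [0, 0, 0], -1], [[0, 0, -0.4], [0, 0, 0], -1], [[0, 0, -0.7], [0, 0, 0], -1], [[0, 0, -1], [0, 0, 0], -1], [[0, 0, -1], [0, 0, 0], -1]]'

```text
t: 17.1
eef_pos: [0.4349, 0.1227, 0.1537]
orientation: [-0.0, 1.0, 0.0, 0.003]
ft_force: [-0.1, -0.0, -1.6]
grip_width: 0.0513
grasp_force: 31.8
```

Emit:
move_arm --targets '[[[-0.35, -0.1, 0], [0, 0, 0], -1], [[-0.7, -0.4, 0], [0, 0, 0], -1], [[-1, -0.8, 0], [0, 0, 0], -1]]'

```text
t: 17.4
eef_pos: [0.5342, 0.0425, 0.1495]
orientation: [-0.001, 1.0, 0.0, -0.0]
ft_force: [0.7, 0.7, -0.3]
grip_width: 0.0512
grasp_force: 31.8
```

Emit:
move_arm --targets '[[[-0.1, -0.35, 0], [0, 0, 0], -1], [[-0.2, -0.7, 0], [0, 0, 0], -1], [[-0.4, -1, 0], [0, 0, 0], -1], [[-0.7, -1.0, 0], [0, 0, 0], -1]]'

```text
t: 17.8
eef_pos: [0.603, -0.061, 0.1494]
orientation: [0.002, 1.0, -0.0, -0.001]
ft_force: [-0.7, 0.4, -0.7]
grip_width: 0.0511
grasp_force: 31.8
```

Emit:
move_arm --targets '[[[-0.25, -0.12, 0], [0, 0, 0], -1], [[-0.25, -0.12, 0], [0, 0, 0], -1], [[-0.25, -0.12, 0], [0, 0, 0], -1], [[-0.25, -0.12, 0], [0, 0, 0], -1], [[-0.25, -0.12, 0], [0, 0, 0], -1]]'

```text
t: 18.3
eef_pos: [0.6276, -0.069, 0.1504]
orientation: [-0.0, 1.0, 0.0, -0.0]
ft_force: [-0.1, -0.4, -1.7]
grip_width: 0.0512
grasp_force: 31.8
```

```bash
python3 - <<'E'
from look import wrist
from mat import *
d=wrist('w6'); z=d['W'][2,3]
print('matB',circ(d,*C['blue'],.019,.038,(150,80,350,330)))
print('cap',circ(d,[5,170,100],[18,255,255],.184,.026,(150,150,360,384)))
E
```

```text
18.3 [ 0.6276 -0.069   0.1504] [-1.e-04  1.e+00  0.e+00 -2.e-04]
matB (array([ 0.6311, -0.069 ]), np.float64(0.0014), 235)
cap (array([ 0.6101, -0.0671]), np.float64(0.0101), 974)
```

Emit:
move_arm --targets '[[[-0.02, 0, 0.2], [0, 0, 0], -1], [[-0.02, 0, 0.45], [0, 0, 0], -1], [[-0.02, 0, 0.65], [0, 0, 0], -1], [[-0.02, 0, 0.74], [0, 0, 0], -1], [[-0.02, 0, 0.77], [0, 0, 0], -1], [[-0.02, 0, 0.8], [0, 0, 0], -1], [[-0.02, 0, 0.8], [0, 0, 0], -1], [[-0.02, 0, 0.8], [0, 0, 0], -1], [[-0.02, 0, 0.8], [0, 0, 0], -1]]'

```text
t: 19.25
eef_pos: [0.6304, -0.0695, 0.0709]
orientation: [0.0, 1.0, -0.0, 0.0]
ft_force: [-1.2, 0.1, -0.7]
grip_width: 0.0513
grasp_force: 31.8
```

Emit:
move_arm --targets '[[[0, 0, 0], [0, 0, 0], -0.2], [[0, 0, 0], [0, 0, 0], 0.2], [[0, 0, 0], [0, 0, 0], 0.6], [[0, 0, 0], [0, 0, 0], 1], [[0, 0, 0], [0, 0, 0], 1], [[0, 0, 0], [0, 0, 0], 1], [[0, 0, 0], [0, 0, 0], 1]]'

```text
t: 19.95
eef_pos: [0.6302, -0.0694, 0.0703]
orientation: [0.0, 1.0, -0.0, 0.0]
ft_force: [1.2, -0.8, -0.2]
grip_width: 0.0854
grasp_force: 0.0
```

Emit:
move_arm --targets '[[[0, 0, -0.3], [0, 0, 0], 1], [[0, 0, -0.6], [0, 0, 0], 1], [[0, 0, -1], [0, 0, 0], 1]]'

```text
t: 20.25
eef_pos: [0.6295, -0.0692, 0.1703]
orientation: [0.0, 1.0, 0.0, -0.001]
ft_force: [0.7, 0.7, 0.9]
grip_width: 0.0854
grasp_force: 0.0
```

Emit:
move_arm --targets '[[[0.3, -0.1, -0.2], [0, 0, 0], 1], [[0.6, -0.3, -0.3], [0, 0, 0], 1], [[1, -0.59, -0.3], [0, 0, 0], 1], [[1, -0.59, -0.3], [0, 0, 0], 1]]'

```text
t: 20.65
eef_pos: [0.5269, -0.1304, 0.2006]
orientation: [0.002, 1.0, -0.0, -0.001]
ft_force: [0.8, -0.2, 0.8]
grip_width: 0.0855
grasp_force: 0.0
```

Emit:
move_arm --targets '[[[0.3, 0, 0], [0, 0, 0], 1], [[0.5, 0, 0], [0, 0, 0], 1], [[0.5, 0, 0], [0, 0, 0], 1], [[0.5, 0, 0], [0, 0, 0], 1], [[0.5, 0, 0], [0, 0, 0], 1]]'

```text
t: 21.15
eef_pos: [0.481, -0.1283, 0.2003]
orientation: [-0.0, 1.0, -0.0, 0.0]
ft_force: [0.2, -0.1, 0.0]
grip_width: 0.0852
grasp_force: 0.0
```

```bash
python3 look.py 7; python3 - <<'E'
from mat import *
d=load('w7'); print(circ(d,[8,60,130],[22,160,255],.110,.026,(150,60,400,330)))
d=load('t7'); print(circ(d,[5,170,130],[18,255,255],.104,.026,(255,125,295,170),d['cam_to_world']))
E
```

```text
21.25 [ 0.4808 -0.1283  0.2001] [-1.e-04  1.e+00  0.e+00 -0.e+00]
(array([ 0.4754, -0.1285]), np.float64(0.0008), 193)
(array([ 0.6272, -0.0698]), np.float64(0.0008), 47)
```

View pics/c7.png

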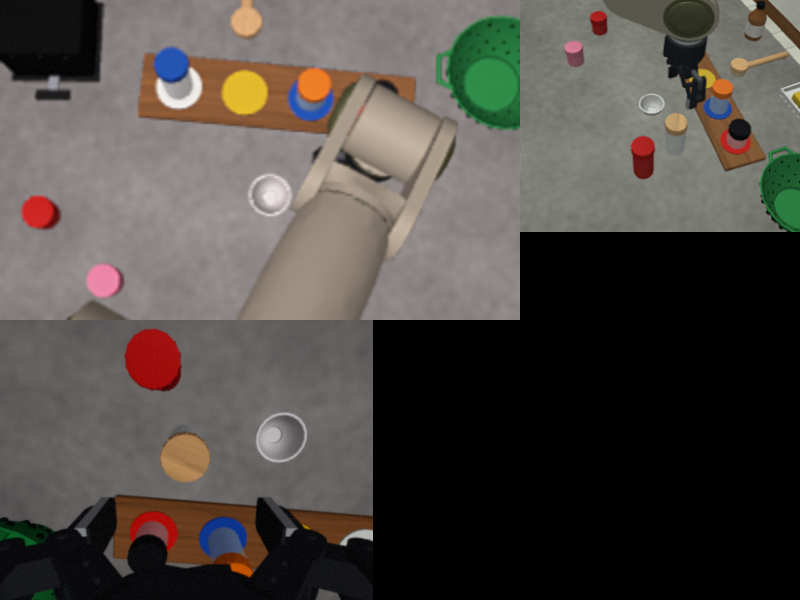

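Orange stands centred on the blue mat (314,90). The wood cap is at (185,457) in the composite, measured at (0.475, −0.1285).

Emit:
move_arm --targets '[[[0.06, 0, 0.1], [0, 0, 0], 1], [[0.06, 0, 0.4], [0, 0, 0], 1], [[0.06, 0, 0.7], [0, 0, 0], 1], [[0.06, 0, 0.9], [0, 0, 0], 1]]'

```text
t: 21.7
eef_pos: [0.4738, -0.128, 0.1084]
orientation: [0.0, 1.0, 0.0, -0.001]
ft_force: [0.7, 0.1, 0.0]
grip_width: 0.0853
grasp_force: 0.0
```

Emit:
move_arm --targets '[[[0, 0, 0.2], [0, 0, 0], 1], [[0, 0, 0.34], [0, 0, 0], 1], [[0, 0, 0.34], [0, 0, 0], 1], [[0, 0, 0.34], [0, 0, 0], 0], [[0, 0, 0.34], [0, 0, 0], -0.5], [[0, 0, 0.34], [0, 0, 0], -1], [[0, 0, 0.34], [0, 0, 0], -1], [[0, 0, 0.34], [0, 0, 0], -1], [[0, 0, 0.34], [0, 0, 0], -1], [[0, 0, 0.34], [0, 0, 0], -1]]'

```text
t: 22.7
eef_pos: [0.4747, -0.1286, 0.0773]
orientation: [0.0, 1.0, -0.0, 0.001]
ft_force: [-0.5, 0.3, 6.1]
grip_width: 0.0513
grasp_force: 31.1
```

Emit:
move_arm --targets '[[[0, 0, -0.2], [0, 0, 0], -1], [[0, 0, -0.4], [0, 0, 0], -1], [[0, 0, -0.7], [0, 0, 0], -1], [[0, 0, -1], [0, 0, 0], -1], [[0, 0, -1], [0, 0, 0], -1]]'

```text
t: 23.2
eef_pos: [0.4756, -0.129, 0.18]
orientation: [0.0, 1.0, -0.002, 0.003]
ft_force: [0.4, -0.5, -1.3]
grip_width: 0.0511
grasp_force: 31.8
```

Emit:
move_arm --targets '[[[0, 0.35, 0], [0, 0, 0], -1], [[0, 0.7, 0], [0, 0, 0], -1], [[0, 1, 0], [0, 0, 0], -1]]'

```text
t: 23.5
eef_pos: [0.4736, -0.0269, 0.1757]
orientation: [0.0, 1.0, 0.0, -0.0]
ft_force: [-0.7, -0.6, -0.5]
grip_width: 0.0507
grasp_force: 31.8
```

Emit:
move_arm --targets '[[[0, 0.35, 0], [0, 0, 0], -1], [[-0.3, 0.69, 0], [0, 0, 0], -1], [[-0.6, 0.69, 0], [0, 0, 0], -1], [[-1, 0.69, 0], [0, 0, 0], -1]]'

```text
t: 23.9
eef_pos: [0.5745, 0.0419, 0.1758]
orientation: [-0.001, 1.0, 0.0, -0.0]
ft_force: [-0.4, -0.5, -0.8]
grip_width: 0.0511
grasp_force: 31.9
```

Emit:
move_arm --targets '[[[-0.35, 0, 0], [0, 0, 0], -1], [[-0.64, 0, 0], [0, 0, 0], -1], [[-0.64, 0, 0], [0, 0, 0], -1], [[-0.64, 0, 0], [0, 0, 0], -1], [[-0.64, 0, 0], [0, 0, 0], -1]]'

```text
t: 24.4
eef_pos: [0.6374, 0.0407, 0.176]
orientation: [0.0, 1.0, 0.0, -0.001]
ft_force: [-0.7, -0.6, -0.3]
grip_width: 0.0511
grasp_force: 31.9
```

```bash
python3 - <<'E'
from look import wrist
from mat import *
d=wrist('w8')
print('matY',circ(d,*C['yellow'],.019,.038,(150,80,350,330)))
E
```

```text
24.4 [0.6374 0.0407 0.176 ] [ 1.e-04  1.e+00  0.e+00 -5.e-04]
matY (array([0.6402, 0.0406]), np.float64(0.0007), 226)
```

Emit:
move_arm --targets '[[[-0.02, 0, 0.2], [0, 0, 0], -1], [[-0.02, 0, 0.45], [0, 0, 0], -1], [[-0.02, 0, 0.65], [0, 0, 0], -1], [[-0.02, 0, 0.74], [0, 0, 0], -1], [[-0.02, 0, 0.77], [0, 0, 0], -1], [[-0.02, 0, 0.79], [0, 0, 0], -1], [[-0.02, 0, 0.79], [0, 0, 0], -1], [[-0.02, 0, 0.79], [0, 0, 0], -1], [[-0.02, 0, 0.79], [0, 0, 0], -1]]'

```text
t: 25.35
eef_pos: [0.6404, 0.0406, 0.0979]
orientation: [0.0, 1.0, -0.0, 0.0]
ft_force: [-0.2, -0.8, -1.0]
grip_width: 0.0512
grasp_force: 31.9
```

Emit:
move_arm --targets '[[[0, 0, 0], [0, 0, 0], -0.2], [[0, 0, 0], [0, 0, 0], 0.2], [[0, 0, 0], [0, 0, 0], 0.6], [[0, 0, 0], [0, 0, 0], 1], [[0, 0, 0], [0, 0, 0], 1], [[0, 0, 0], [0, 0, 0], 1], [[0, 0, 0], [0, 0, 0], 1]]'

```text
t: 26.05
eef_pos: [0.6402, 0.0406, 0.0973]
orientation: [0.0, 1.0, 0.0, 0.0]
ft_force: [0.5, -0.3, 0.8]
grip_width: 0.0852
grasp_force: 0.0
```

Emit:
move_arm --targets '[[[0, 0, -0.3], [0, 0, 0], 1], [[0, 0, -0.6], [0, 0, 0], 1], [[0, 0, -1], [0, 0, 0], 1]]'

```text
t: 26.35
eef_pos: [0.6395, 0.0406, 0.1973]
orientation: [0.0, 1.0, 0.0, -0.001]
ft_force: [0.3, 0.1, 0.7]
grip_width: 0.0854
grasp_force: 0.0
```

Emit:
move_arm --targets '[[[0.3, 0, -0.2], [0, 0, 0], 1], [[0.6, 0, -0.3], [0, 0, 0], 1], [[1, 0, -0.3], [0, 0, 0], 1], [[1, 0, -0.3], [0, 0, 0], 1]]'

```text
t: 26.75
eef_pos: [0.5363, 0.0412, 0.2272]
orientation: [-0.0, 1.0, 0.0, -0.002]
ft_force: [0.5, -0.2, -0.6]
grip_width: 0.0859
grasp_force: 0.0
```

Emit:
move_arm --targets '[[[0.3, 0, 0], [0, 0, 0], 1], [[0.6, 0, 0], [0, 0, 0], 1], [[0.9, 0, 0], [0, 0, 0], 1], [[0.9, 0, 0], [0, 0, 0], 1], [[0.9, 0, 0], [0, 0, 0], 1]]'

```text
t: 27.25
eef_pos: [0.4508, 0.0405, 0.2278]
orientation: [0.0, 1.0, -0.0, 0.001]
ft_force: [1.1, 0.9, 0.4]
grip_width: 0.0855
grasp_force: 0.0
```

```bash
python3 look.py 9; python3 - <<'E'
from mat import *
d=load('t9');T=d['cam_to_world']
print('blue',circ(d,*C['blue'],.154,.026,(190,125,230,165),T))
print('wood',circ(d,[8,60,170],[22,160,255],.129,.026,(228,125,258,155),T))
print('orange',circ(d,[5,170,130],[18,255,255],.104,.026,(255,125,295,170),T))
print('black',circ(d,[0,0,0],[180,255,60],.079,.026,(300,138,322,160),T))
E
```

```text
27.35 [0.4511 0.0405 0.2274] [ 2.e-04  1.e+00 -1.e-04  3.e-04]
blue (array([0.6431, 0.1497]), np.float64(0.0018), 45)
wood (array([0.6372, 0.0396]), np.float64(0.0016), 44)
orange (array([ 0.6272, -0.0698]), np.float64(0.0008), 47)
black (array([ 0.6153, -0.1795]), np.float64(0.0019), 42)
```

View pics/c9.png

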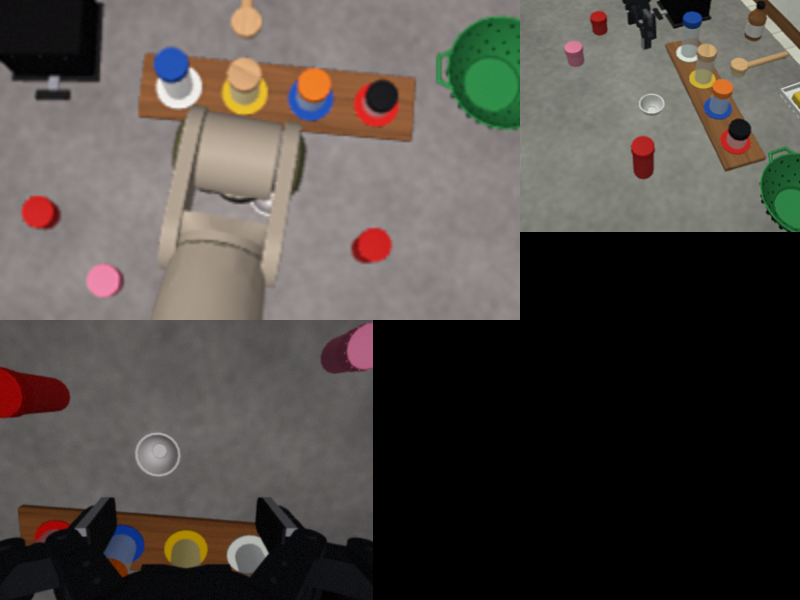

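All four canisters stand upright on their mats: blue (172,65), wood (244,75), orange (314,85) and black (381,97). Each is within about 3 mm of its mat's centre, and the bowl has not moved.

```bash
python3 -c "
from station import ctrl
print(ctrl.finish_job())"
```

```text
the job is handed in; nothing more can be done
None
```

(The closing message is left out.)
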